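Switch the dust suction from the sanding hood to the carving hood

TASK

Carving is about to start, so switch the bench's dust suction over: with your fingertips push the damper lever of the wide rectangular hood past its half-open click all the way to the fully open stop, and after that push the lever of the round bell-mouthed hood all the way shut, wherever it stands now. Only push from the side: do not take a lever between the fingers, and leave the other things on the bench where they are.

Things in the scene. Friction and masses are not known exactly. Their poses are not given: they have to be found in the camera images.
- carving_extractor: Carving hood with a flared rectangular sheet-metal mouth 220 wide, 130 mm high, then an 80 mm duct (axis 75 mm up) with a lever damper, then an elbow down through the bench; fixed. Origin on the bench right under the damper's upright axle; +x along the duct away from the mouth (mouth at x = -180 mm, elbow at +170 mm), z up. Nothing on it is higher than the lever. May stand left or right
- sanding_extractor: Sanding hood with a round bell mouth 140 mm across, then an 80 mm duct (axis 75 mm up) with a lever damper, then an elbow down through the bench; fixed. Origin on the bench right under the damper's upright axle; +x along the duct away from the mouth (mouth at x = -155 mm, elbow at +170 mm), z up. Nothing on it is higher than the lever. May stand left or right
- carving_lever (a joint): rectangular hood: damper lever angle, rad, clockwise from above. 0 = shut, lever across the duct, along the unit's +y; pi/4 = half-open click notch; pi/2 = fully open, lever along the duct, pointing +x. Hard stops at 0, pi/2. A spring ball clicks over ridges at 8, 37, 53, 82 deg (up to 0.9 N m to pass one); elsewhere it stays where left; past 82 (or under 8) deg it snaps to the stop. Starts shut.
- sanding_lever (a joint): bell-mouthed hood: damper lever angle, rad, clockwise from above. 0 = shut, lever across the duct, along the unit's +y; pi/4 = half-open click notch; pi/2 = fully open, lever along the duct, pointing +x. Hard stops at 0, pi/2. A spring ball clicks over ridges at 8, 37, 53, 82 deg (up to 0.9 N m to pass one); elsewhere it stays where left; past 82 (or under 8) deg it snaps to the stop. Starts between half and fully open.
- carving_knob (a point): Top centre of the upright wooden grip at the end of the rectangular hood's lever: 24 mm across, 120 mm from the axle, top 196 mm above the bench. From axle to grip runs a flat steel bar 18 mm wide, 146 to 154 mm above the bench; push either from the side, the bar best 75 to 100 mm from the axle
- sanding_knob (a point): Top centre of the upright wooden grip at the end of the bell-mouthed hood's lever: 24 mm across, 120 mm from the axle, top 196 mm above the bench. From axle to grip runs a flat steel bar 18 mm wide, 146 to 154 mm above the bench; push either from the side, the bar best 75 to 100 mm from the axle
- carving_axle (a point): On the axis of the damper axle of the rectangular hood, at the lever bar's mid-height, 150 mm above the bench; axes as the hood's. Under the lever lie a notched quadrant plate (68 mm radius, top 138 mm up) with two 8 mm stop pins (54 mm from the axis, to 156 mm up) and flanges (127 mm up); beyond 75 mm from the axis the lever is free on both sides
- sanding_axle (a point): On the axis of the damper axle of the bell-mouthed hood, at the lever bar's mid-height, 150 mm above the bench; axes as the hood's. Under the lever lie a notched quadrant plate (68 mm radius, top 138 mm up) with two 8 mm stop pins (54 mm from the axis, to 156 mm up) and flanges (127 mm up); beyond 75 mm from the axis the lever is free on both sides
- rod_stand: slotted bamboo block stand, 70 x 160 x 62 mm, holding three short painted rods upright (top 165 mm); loose; stands left on the bench; origin under its centre
- lacquer_drum: lacquered barrel drum in red and black, 144 mm across, 110 mm high; loose; stands right on the bench; origin under its centre
- flag_holder: gilded turned flag holder, 72 mm foot, 121 mm high; loose; stands behind, between the two ducts; origin under its centre
- horn_comb: flat horn comb, 120 x 42 x 5 mm, lying between the two hoods; loose; origin under its centre
- paint_cup: small open paint cup, 68 mm across, 60 mm high, at the left; loose; origin under its centre
- sanding_block: cork sanding block, 110 x 62 x 34 mm, lying at the right; loose; origin under its centre
- carved_fish: unpainted carved wooden fish, 135 mm long, 64 mm high, standing between the two ducts; loose; origin under its body

How it is judged (in metres and radians):
On the way, in this order (a step that is already met when the one before it is completed fails the run):
1. the rectangular hood's damper is at its fully open stop while the bell-mouthed hood is still open (value of joint carving_lever above 1.48 rad and value of joint sanding_lever above 0.5 rad), for 0.2 s.
2. the bell-mouthed hood's damper is shut (value of joint sanding_lever below 0.09 rad), for 0.2 s.
At the end, for the whole second after the job is handed in: The lever of the rectangular hood rests at its fully open stop (within 5 degrees), that of the bell-mouthed hood at its shut stop (within 5 degrees), both at rest; every loose thing on the bench is within 20 mm of where it stood (value of joint carving_lever above 1.48 rad and value of joint sanding_lever below 0.09 rad and velocity of joint carving_lever below 0.05 rad/s and velocity of joint sanding_lever above -0.05 rad/s and distance of each of rod_stand, lacquer_drum, flag_holder, horn_comb, paint_cup, sanding_block, carved_fish from where it was at the start of the episode below 0.02 m); the robot touches nothing.
It fails at once if a lever was taken between the fingers instead of being pushed ((x of the grasp point in the frame of carving_knob between -0.008 and 0.008 m and y of the grasp point in the frame of carving_knob between -0.1 and -0.025 m and z of the grasp point in the frame of carving_knob between -0.08 and -0.03 m) or (x of the grasp point in the frame of carving_knob between -0.008 and 0.008 m and y of the grasp point in the frame of carving_knob between -0.025 and 0.025 m and z of the grasp point in the frame of carving_knob between -0.08 and 0.012 m) or (x of the grasp point in the frame of sanding_knob between -0.008 and 0.008 m and y of the grasp point in the frame of sanding_knob between -0.1 and -0.025 m and z of the grasp point in the frame of sanding_knob between -0.08 and -0.03 m) or (x of the grasp point in the frame of sanding_knob between -0.008 and 0.008 m and y of the grasp point in the frame of sanding_knob between -0.025 and 0.025 m and z of the grasp point in the frame of sanding_knob between -0.08 and 0.012 m)).
It fails at once if a loose thing on the bench was shoved aside, lifted or carried (more than 20 mm) (distance of any of rod_stand, lacquer_drum, flag_holder, horn_comb, paint_cup, sanding_block, carved_fish from where it was at the start of the episode above 0.02 m).
It also fails if it takes over 53 s, if anything falls off the work surface, if the arm or the gripper's body presses on something with over 40 N, if the wrist force passes 120 N, or if a joint passes its speed limit or range.

ROBOT

A 7-joint arm with a two-finger parallel gripper is mounted at the origin on the work surface. World frame = base frame: x ahead of the robot, y to its left, z up, the work surface at z = 0. Lengths are in mm, angles in rad, forces in N, time in s.
With the tool pointing down it reaches from about 400 to 875 mm from the base axis. Payload 4.4 kg.
Tool frame: the origin (TCP) lies at the very end of the fingers, on their centre line; the grasp point (between the pads) lies 19 mm behind it; z points along the fingers, y is the direction in which the jaws open and shut (so a half turn about z gives the same grasp; the last joint's range is limited). The gripper opens to 85 mm and grips with 20 to 120 N. Pads are 22 mm wide; open, the fingers measure 114 mm over their backs; the gripper's body (76 mm by 85 mm) begins 54 mm behind the grasp point. The pads swing forward as they close: fully open they stand 13 mm farther back than shut.
Start: joints at [-0.066, 0.628, 0.038, 1.517, -0.027, 0.996, -0.02], TCP at [650.014, 0.027, 231.313] pointing down, gripper open.
Joint ranges: [-3.06, 3.06], [-0.37, 2.12], [-1.25, 1.32], [0.18, 2.47], [-1.1, 4.24], [0.23, 1.98], [-2.94, 2.94]. Speed limits (rad/s): [2.57, 2.57, 3.14, 3.14, 3.14, 3.14, 3.14].

INTERFACE

Orientations are given as [roll, pitch, yaw] about the fixed x, y, z axes, in that order (R = Rz(yaw) Ry(pitch) Rx(roll)).
In Python, from cell import ctrl, eyes gives the robot as it stands.
- The arm moves only by the tool move_arm, never from a script. Its argument "increments" is a list of rows, each a list of 6 numbers: the shift along the tool's x, y, z in cm, then the turn, a rotation vector about the tool's x, y, z in degrees. In form: [[x, y, z, wx, wy, wz], ...]. A call has 1 to 20 rows; each row is the pose to reach, as a shift and turn from the pose commanded when the call began, along the tool's axes at that moment; what a row does not reach only later rows make up. A row lasts 1/10 s, in which the tool goes at most 50 mm and 8.59 degrees, less where a joint would pass 70% of its speed; a pose out of reach is approached as far as the arm can. A call with a gripper value outside its range is refused whole. "grip" is the opening, from -1 (shut) to 1 (fully open), set as the call begins (left out, the last holds). The fingers move at their own pace and stop on an object; the grip force is fixed at half the most. Time passes only in rows, so rows that repeat a pose let the fingers close. It gives the time, the measured TCP pose, the force and the opening at its end, in the units of the state.
- ctrl.read_state(): the state, without advancing time (a new reading comes with each control period).
- eyes.get_image(name): name is "scene" or "side" or "wrist"; returns the picture (480x640x3 uint8, red, green, blue); there is no depth.
- eyes.calibration(name): a dict with "fx", "fy", "cx", "cy" (pixels), "pose" (4x4, takes a point from camera to world coordinates); the wrist camera has in their place "tool_from_camera" (4x4, takes a point from camera to tool coordinates, whose origin is the TCP and whose axes are the flange's). Camera axes: x right, y up, looking along -z (the intrinsics and any distortion apply to the point x, -y, -z); pixel columns grow to the right and rows downward; lengths in mm; the calibration is good to about 2 mm. The wrist camera is an equidistant fisheye: a pixel r from the principal point sees the ray r / f radians off the axis. A picture is of the moment at which its call begins: read the wrist's pose just before it. calibration takes no time and is no camera call.
- ctrl.finish_job(): hands the job in, once; it reports no verdict.
The state is a dict: "clock": time; "qpos": joint angles; "qd": joint speeds; "tau": joint torques, N m; "eef_pos": TCP position; "tool_rot": TCP orientation; "force": force on the tool from outside, world axes, zero at the start; "torque": the same for the moment, N m; "width": finger opening in mm.
Only numpy, scipy, OpenCV 4.12 (cv2) and the standard library are available. Lean on these libraries where they do the work, as an engineer would, in place of code of your own. Each camera call takes 0.05 s, during which the arm holds its last target. There are 200 camera calls.

## Working session

There is one attempt and no reset: what is moved stays moved. The work goes in short steps, Python scripts to look and compute and a tool call to move; the robot and the scene stay as the last step left them, time stands still between calls to the robot, and variables do not carry over. Pictures are saved under pics/ and viewed, about 8 in all and at most 12, crops included, and the job is handed in when it is done.

Besides the shell and the picture viewer there is one more tool, called after "Request:" as name([rows], argument=value, ...), one row to a line, values as JSON. move_arm: Moves the arm, as the interface text tells. Its arguments: {"type":"object","properties":{"increments":{"type":"array","items":{"type":"array","items":{"type":"number"}}},"grip":{"type":"number"}},"required":["increments"]}

```bash
mkdir -p pics; python3 - <<'E'
from cell import ctrl, eyes
import cv2
s=ctrl.read_state();print(s)
for n in("scene","side","wrist"):
    cv2.imwrite(f"pics/{n}0.png",eyes.get_image(n)[:,:,::-1]); print(n,eyes.calibration(n))
E
```

```text
{'clock': 0.0, 'qpos': array([-0.0657811 ,  0.62935049,  0.03844239,  1.51838301, -0.02699573,
        0.99631964, -0.02000614]), 'qd': array([ 1.21753157e-03,  4.42877875e-05,  1.03153003e-05, -1.36225516e-04,
        3.06439870e-04,  1.20926165e-04, -1.08087725e-03]), 'tau': array([-1.11932164e-03, -5.63405585e+01,  1.22606792e+00, -1.93450052e+01,
        1.09587883e-02,  1.05136272e-02, -8.84369996e-06]), 'eef_pos': array([6.49358373e+02, 1.45532063e-02, 2.30381490e+02]), 'tool_rot': array([-3.13965045e+00,  3.02348842e-05,  1.57077295e+00]), 'force': array([-0.08037631,  0.01609313, -0.21368305]), 'torque': array([-0.00587329, -0.01176663, -0.02679178]), 'width': 85.34283895542411}
scene {'fx': 446.2955585602383, 'fy': 446.2955585602383, 'cx': 326.2146993481632, 'cy': 241.8543548275188, 'pose': array([[-4.27521746e-01, -6.77707189e-01,  5.98279302e-01,
         1.21432580e+03],
       [ 9.03913307e-01, -3.29897674e-01,  2.72228322e-01,
         2.94381503e+02],
       [ 1.28798593e-02,  6.57176149e-01,  7.53626975e-01,
         9.32501085e+02],
       [ 0.00000000e+00,  0.000000
[... 282 characters left out ...]
9731441e-01,  7.26046145e-01,
         1.10803738e+03],
       [ 4.97940033e-03,  8.58931977e-01,  5.12065489e-01,
         9.22821798e+02],
       [ 0.00000000e+00,  0.00000000e+00,  0.00000000e+00,
         1.00000000e+00]])}
wrist {'fx': 371.64829954431775, 'fy': 371.64829954431775, 'cx': 316.19297574168473, 'cy': 245.48748171551958, 'tool_from_camera': array([[ 2.80886737e-04,  9.45026543e-01,  3.26993508e-01,
         8.46488915e+01],
       [ 9.99999944e-01, -2.05352836e-04, -2.65518544e-04,
        -2.39500366e-01],
       [-1.83773028e-04,  3.26993564e-01, -9.45026547e-01,
        -1.42395699e+02],
       [ 0.00000000e+00,  0.00000000e+00,  0.00000000e+00,
         1.00000000e+00]])}
```

View pics/scene0.png

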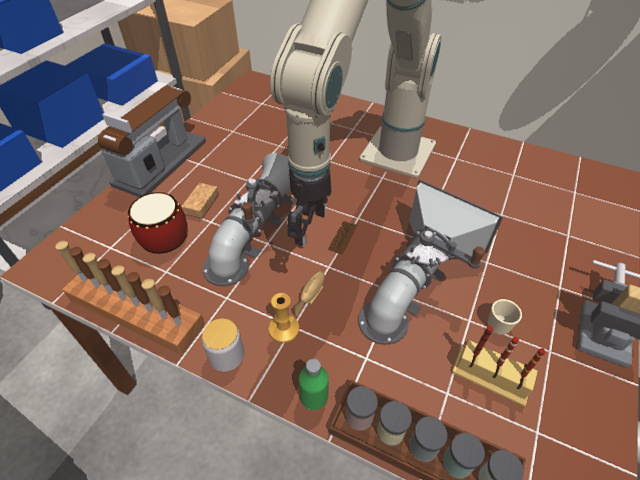

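View pics/side0.png

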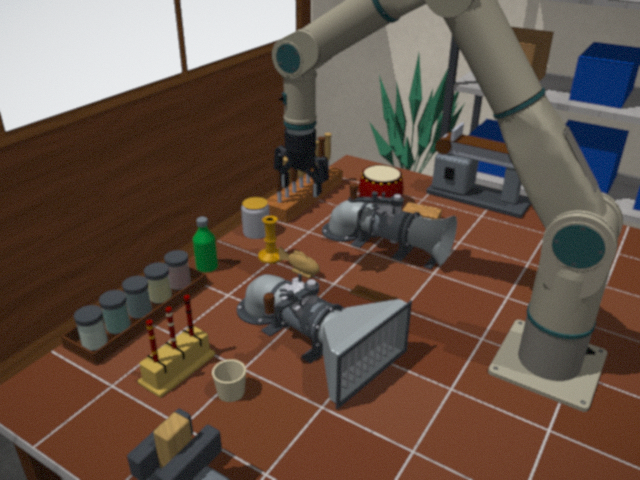

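View pics/wrist0.png

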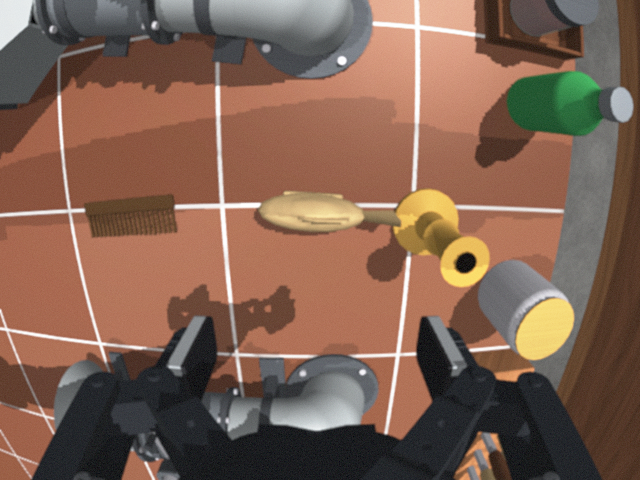

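The wide hood stands left, mouth towards the robot, with its knob near scene (478,253). The bell hood stands right and the gripper partly covers it; its knob is near side (352,190). I'll zoom in next.

```bash
cat > h.py <<'E'
import numpy as np, cv2
from cell import ctrl, eyes
def ray(n,u,v):
    c=eyes.calibration(n);P=c["pose"]
    d=P[:3,:3]@np.array([(u-c["cx"])/c["fx"],-(v-c["cy"])/c["fy"],-1]);return P[:3,3],d
def onz(n,u,v,z):
    o,d=ray(n,u,v);return o+d*(z-o[2])/d[2]
def proj(n,p):
    c=eyes.calibration(n);P=c["pose"];q=P[:3,:3].T@(np.array(p,float)-P[:3,3])
    return np.array([c["cx"]+c["fx"]*q[0]/-q[2],c["cy"]-c["fy"]*q[1]/-q[2]])
E
python3 - <<'E'
import cv2,numpy as np
a=cv2.imread("pics/scene0.png");b=cv2.imread("pics/side0.png")
f=lambda i,x,y,w,h:cv2.resize(i[y:y+h,x:x+w],(400,300),interpolation=cv2.INTER_CUBIC)
cv2.imwrite("pics/c1.png",np.vstack([np.hstack([f(a,380,190,133,100),f(a,200,150,133,100)]),np.hstack([f(b,230,250,133,100),f(b,320,160,133,100)])]))
from h import *
for n,u,v,z in[("scene",478,251,196),("side",268,295,196),("scene",250,205,196),("side",352,185,196)]:print(n,u,v,onz(n,u,v,z))
E
```

```text
scene 478 251 [509.61507892 334.893013   196.        ]
side 268 295 [500.57256778 339.48840621 196.        ]
scene 250 205 [ 604.14114106 -182.05663181  196.        ]
side 352 185 [ 605.72671784 -182.97781283  196.        ]
```

View pics/c1.png

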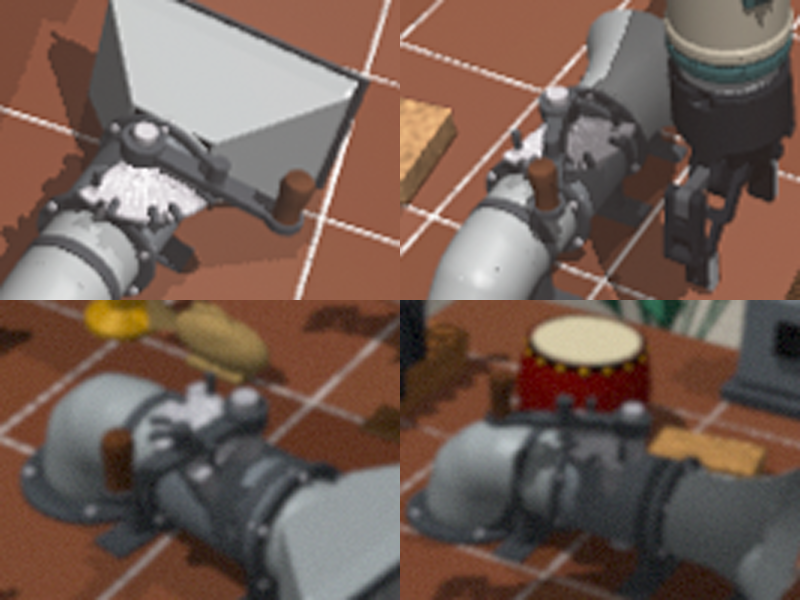

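```bash
cat >> h.py <<'E'
def tri(a,b):
    (o1,d1),(o2,d2)=ray("scene",*a),ray("side",*b)
    t=np.linalg.lstsq(np.c_[d1,-d2],o2-o1,rcond=None)[0];p,q=o1+t[0]*d1,o2+t[1]*d2
    return (p+q)/2,np.linalg.norm(p-q)
E
python3 - <<'E'
from h import *
for nm,a,b in[("cax",(428.7,233.5),(312,282)),("ckn",(479.3,249),(269.3,294.7)),("sax",(251.7,181.5),(397.3,196.5)),("skn",(247.7,205),(354,185)),
 ]:
    p,e=tri(a,b);print(nm,p.round(1),round(e,1))
# elbow foot circle centre guesses
print(onz("scene",384,320,0),onz("scene",226,269,0))
for nm,k in (("c",196),("s",196)):pass
print(onz("scene",479.3,249,196),onz("side",269.3,294.7,196),onz("scene",247.7,205,196),onz("side",354,185,196))
for z in(160,165,170):print(z,onz("scene",428.7,233.5,z),onz("side",312,282,z),onz("scene",251.7,181.5,z),onz("side",397.3,196.5,z))
E
```

```text
cax [475.1 219.4 164.5] 3.3
ckn [500.5 335.9 194.2] 0.9
sax [ 499.1 -246.8  162.4] 2.0
skn [ 603.6 -189.4  193.3] 1.4
[638.96084242 189.59737931   0.        ] [ 6.74535791e+02 -2.38471938e+02 -1.13686838e-13]
[502.6971254  336.17134695 196.        ] [498.9830219  337.27200037 196.        ] [ 606.5116361  -186.90146782  196.        ] [ 601.17835348 -185.93669264  196.        ]
160 [472.40357603 220.27377596 160.        ] [478.43322409 211.93716047 160.        ] [ 497.83801884 -247.4443246   160.        ] [ 501.238032   -253.05275142  160.        ]
165 [477.20565485 220.75343695 165.        ] [474.61156019 217.81074866 165.        ] [ 502.47547367 -243.93736624  165.        ] [ 497.26689145 -244.13133533  165.        ]
170 [482.00773367 221.23309794 170.        ] [470.78989628 223.68433684 170.        ] [ 507.1129285  -240.43040788  170.        ] [ 493.2957509  -235.20991925  170.        ]
```

Lever geometry by triangulation:

| Lever | Axle | Knob | Pointing |
|---|---|---|---|
| Carving | (475, 219) | (500, 336) | 77.7°, shut |
| Sanding | (499, -247) | (604, -188) | 29.5°, about 64° open |

I'll push the wooden grips with shut fingertips at z≈160, above everything else on the hoods. First move goes behind the carving grip, staying high.

Request:
move_arm([
  [3, -2, 0, 0, 0, 0],
  [7, -4, 0, 0, 0, 2],
  [11, -6.5, 0, 0, 0, 4],
  [15, -9, 0, 0, 0, 6],
  [19, -11.5, 0, 0, 0, 8],
  [23, -14, 0, 0, 0, 10],
  [27, -16.5, 0, 0, 0, 12],
  [31, -19, 0, 0, 0, 12],
  [34, -20.5, 0, 0, 0, 12],
  [34, -20.5, 0, 0, 0, 12],
  [34, -20.5, 0, 0, 0, 12],
], grip=-1)

```text
clock: 1.25
eef_pos: [444.4, 340.6, 231.1]
tool_rot: [-3.141, 0.001, 1.364]
force: [0.8, -0.5, -0.3]
width: -0.0
```

```bash
python3 - <<'E'
from h import *
print(ctrl.read_state())
a=eyes.get_image("scene")[:,:,::-1];b=eyes.get_image("side")[:,:,::-1]
f=lambda i,x,y,w,h:cv2.resize(i[y:y+h,x:x+w],(400,300),interpolation=cv2.INTER_CUBIC)
cv2.imwrite("pics/c2.png",np.vstack([np.hstack([f(a,400,150,160,120),f(a,180,130,133,100)]),np.hstack([f(b,210,210,160,120),f(b,320,160,133,100)])]))
E
```

```text
{'clock': 1.25, 'qpos': array([-0.76150057,  0.49985828,  0.08586436,  1.7746612 , -0.0534676 ,
        0.86991319, -0.85875643]), 'qd': array([ 3.79748852e-02, -3.29069521e-03,  3.18966432e-02,  7.08634478e-03,
        5.24102192e-03,  5.56243502e-05,  1.29858678e-04]), 'tau': array([-2.02223785e+00, -4.74760401e+01,  2.71246126e-01, -1.78267711e+01,
       -1.97352162e-01, -2.58970755e-02, -2.84664414e-02]), 'eef_pos': array([444.41676937, 340.55531004, 231.06159004]), 'tool_rot': array([-3.14142956e+00,  6.17751838e-04,  1.36361509e+00]), 'force': array([ 0.80271091, -0.5454786 , -0.27566632]), 'torque': array([-0.04782897, -0.03964909,  0.0249828 ]), 'width': -0.04452112089262874}
```

View pics/c2.png

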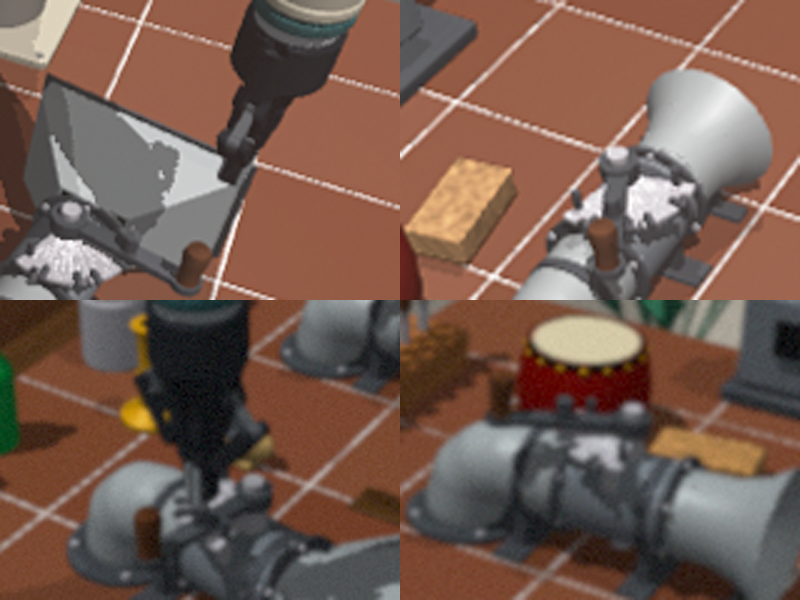

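Request:
move_arm([
  [0, 0, 2.5, 0, 0, 0],
  [0, 0, 5, 0, 0, 0],
  [0, 0, 7.1, 0, 0, 0],
  [0, 0, 7.1, 0, 0, 0],
  [0, 1, 7.1, 0, 0, 0],
  [0, 2, 7.1, 0, 0, 0],
  [0, 2.9, 7.1, 0, 0, 0],
  [0, 3.5, 7.1, 0, 0, 3],
  [0.1, 4.1, 7.1, 0, 0, 6],
  [0.2, 4.7, 7.1, 0, 0, 9],
  [0.2, 5.3, 7.1, 0, 0, 12],
  [0.2, 5.9, 7.1, 0, 0, 15],
  [0.2, 6.5, 7.1, 0, 0, 18],
  [0.1, 7.1, 7.1, 0, 0, 21],
  [0, 7.7, 7.1, 0, 0, 24],
  [-0.1, 8.3, 7.1, 0, 0, 27],
  [-0.3, 8.9, 7.1, 0, 0, 30],
])

```text
clock: 3.05
eef_pos: [532.0, 319.3, 161.2]
tool_rot: [-3.14, -0.001, 0.835]
force: [-7.0, 5.1, 2.9]
width: 0.2
```

```bash
python3 - <<'E'
from h import *
s=ctrl.read_state();print(s)
a=eyes.get_image("scene")[:,:,::-1];b=eyes.get_image("side")[:,:,::-1]
f=lambda i,x,y,w,h:cv2.resize(i[y:y+h,x:x+w],(400,300),interpolation=cv2.INTER_CUBIC)
cv2.imwrite("pics/c3.png",np.hstack([f(a,400,150,160,120),f(b,210,210,160,120)]))
E
```

```text
{'clock': 3.05, 'qpos': array([-0.71837356,  0.67480859,  0.21936413,  1.67883084, -0.19161008,
        0.80803797, -1.14821197]), 'qd': array([ 0.00310206,  0.04802671,  0.11505003, -0.07631977, -0.16519157,
        0.08962354, -0.31939377]), 'tau': array([  2.8340473 , -54.03302908,   6.73313454, -16.71197176,
         1.67277955,  -1.11561187,   0.27860873]), 'eef_pos': array([531.99929998, 319.26504393, 161.23633462]), 'tool_rot': array([-3.14019126e+00, -1.39339060e-03,  8.35489590e-01]), 'force': array([-6.98554849,  5.12425839,  2.90788357]), 'torque': array([1.17357738, 1.418391  , 0.06087972]), 'width': 0.16754161504659268}
```

View pics/c3.png

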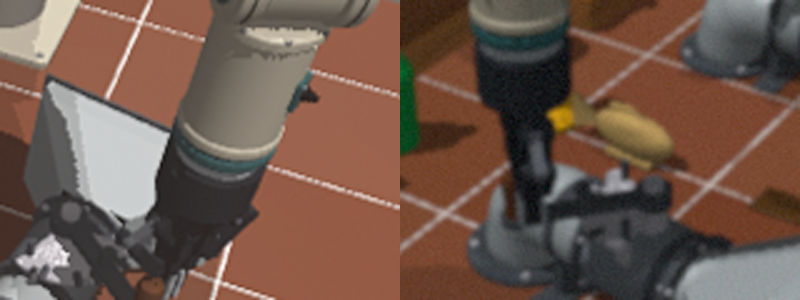

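Contact is good: 8.6 N, square to the lever. I'll continue around the arc to the open stop.

Request:
move_arm([
  [0.1, 0.6, 0, 0, 0, 3],
  [0.2, 1.2, 0, 0, 0, 6],
  [0.3, 1.8, 0, 0, 0, 9],
  [0.3, 2.4, 0, 0, 0, 12],
  [0.3, 3.0, 0, 0, 0, 15],
  [0.3, 3.6, 0, 0, 0, 18],
  [0.2, 4.2, 0, 0, 0, 21],
  [0.1, 4.8, 0, 0, 0, 24],
  [0, 5.4, 0, 0, 0, 27],
  [-0.2, 5.9, 0, 0, 0, 30],
  [-0.4, 6.5, 0, 0, 0, 33],
  [-0.6, 7.1, 0, 0, 0, 36],
  [-0.9, 7.6, 0, 0, 0, 39],
  [-1.1, 8.2, 0, 0, 0, 42],
  [-1.4, 8.7, 0, 0, 0, 45],
  [-1.8, 9.2, 0, 0, 0, 48],
  [-2.1, 9.7, 0, 0, 0, 51],
  [-2.5, 10.1, 0, 0, 0, 54],
  [-2.9, 10.6, 0, 0, 0, 57],
])

```text
clock: 5.05
eef_pos: [591.8, 226.8, 161.1]
tool_rot: [-3.14, -0.002, -0.157]
force: [-0.0, 0.2, 0.2]
width: 0.3
```

```bash
python3 - <<'E'
from h import *
s=ctrl.read_state();print(s["eef_pos"],s["tool_rot"],s["force"])
a=eyes.get_image("scene")[:,:,::-1];b=eyes.get_image("side")[:,:,::-1]
f=lambda i,x,y,w,h:cv2.resize(i[y:y+h,x:x+w],(400,300),interpolation=cv2.INTER_CUBIC)
cv2.imwrite("pics/c4.png",np.hstack([f(a,370,180,160,120),f(b,210,220,160,120)]))
E
```

```text
[591.75260618 226.802319   161.10859537] [-3.13991457e+00 -1.50353768e-03 -1.57327075e-01] [-0.02598006  0.2140758   0.21065791]
```

View pics/c4.png

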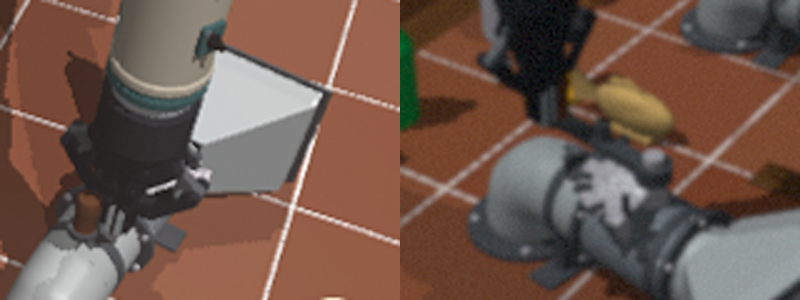

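Contact force is zero, so the lever seems to have snapped ahead to the stop. A small nudge will confirm it.

Request:
move_arm([
  [0, 0.2, 0, 0, 0, 0],
  [0, 0.4, 0, 0, 0, 0],
  [0, 0.6, 0, 0, 0, 0],
  [0, 0.8, 0, 0, 0, 0],
  [0, 0.8, 0, 0, 0, 0],
])

```text
clock: 5.65
eef_pos: [591.1, 223.9, 160.9]
tool_rot: [-3.134, -0.003, -0.153]
force: [3.5, 9.4, -2.5]
width: -0.1
```

```bash
python3 - <<'E'
from h import *
print(proj("scene",(592,194,196)), [proj("scene",(475+120*np.cos(a),219+120*np.sin(a),196)).round(1) for a in np.radians([-9,-6,-4])])
E
```

```text
[403.73833664 255.47681979] [array([406.3, 257. ]), array([408.9, 258.2]), array([410.8, 259. ])]
```

The lever is at the hard stop: about 10 N, and the tip stalled 5 mm short of the command. I'll back off, lift and cross to the far side of the sanding grip.

Request:
move_arm([
  [0, -2, 0, 0, 0, 0],
  [0, -4, 0, 0, 0, 0],
  [0, -4, -3.5, 0, 0, 0],
  [0, -4, -7, 0, 0, 0],
  [0, -4, -7.2, 0, 0, 0],
  [1, 0, -7.2, 0, 0, -3],
  [2, 4, -7.2, 0, 0, -6],
  [3, 8, -7.2, 0, 0, -9],
  [4, 12, -7.2, 0, 0, -13],
  [5, 16, -7.2, 0, 0, -17],
  [6, 20, -7.2, 0, 0, -21],
  [7, 24, -7.2, 0, 0, -25],
  [8, 28, -7.2, 0, 0, -29],
  [9, 32, -7.2, 0, 0, -33],
  [10, 36, -7.2, 0, 0, -36],
  [10.9, 40, -7.2, 0, 0, -39],
  [10.9, 43, -7.2, 0, 0, -39],
  [10.9, 44.3, -7.2, 0, 0, -39],
  [10.9, 44.3, -7.2, 0, 0, -39],
  [10.9, 44.3, -7.2, 0, 0, -39],
])

```text
clock: 7.65
eef_pos: [628.3, -234.0, 231.9]
tool_rot: [-3.14, -0.001, 0.525]
force: [-0.4, 0.6, -0.3]
width: 0.1
```

```bash
python3 - <<'E'
from h import *
s=ctrl.read_state();print(s["eef_pos"],s["tool_rot"],s["force"],s["qpos"])
a=eyes.get_image("scene")[:,:,::-1];b=eyes.get_image("side")[:,:,::-1]
f=lambda i,x,y,w,h:cv2.resize(i[y:y+h,x:x+w],(400,300),interpolation=cv2.INTER_CUBIC)
cv2.imwrite("pics/c5.png",np.vstack([np.hstack([f(a,370,180,160,120),f(a,180,130,133,100)]),np.hstack([f(b,210,220,160,120),f(b,320,130,133,100)])]))
E
```

```text
[ 628.29009748 -234.0469884   231.94570241] [-3.13956043e+00 -9.57491924e-04  5.25353692e-01] [-0.37261919  0.58090363 -0.31140006] [ 0.13905069  0.67845305  0.31670695  1.45753135 -0.23052496  1.04317361
 -0.53873703]
```

View pics/c5.png

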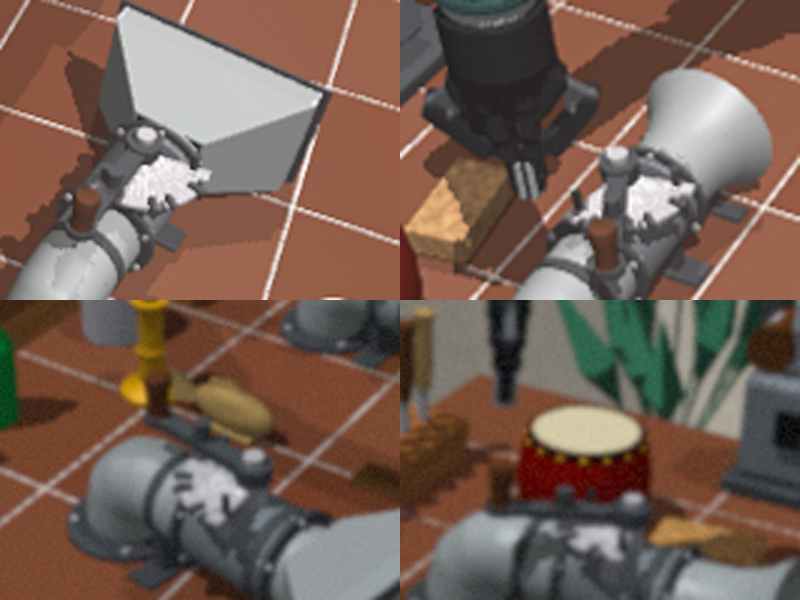

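The carving knob at scene (404,258) matches the predicted open stop. The fingertips are behind the sanding grip, so I'll descend and sweep counter-clockwise.

Request:
move_arm([
  [0, 0, 2.5, 0, 0, 0],
  [0, 0, 5, 0, 0, 0],
  [0, 0, 7.1, 0, 0, 0],
  [0, 0, 7.1, 0, 0, 0],
  [0, -1, 7.1, 0, 0, 0],
  [-0.1, -2, 7.1, 0, 0, 0],
  [-0.2, -2.8, 7.1, 0, 0, 0],
  [-0.1, -3.4, 7.1, 0, 0, -3],
  [0, -4, 7.1, 0, 0, -6],
  [0, -4.6, 7.1, 0, 0, -9],
  [0, -5.2, 7.1, 0, 0, -12],
  [0, -5.9, 7.1, 0, 0, -15],
  [0, -6.5, 7.1, 0, 0, -18],
  [-0.1, -7.1, 7.1, 0, 0, -21],
  [-0.2, -7.7, 7.1, 0, 0, -24],
  [-0.3, -8.3, 7.1, 0, 0, -27],
  [-0.5, -8.9, 7.1, 0, 0, -30],
  [-0.7, -9.5, 7.1, 0, 0, -33],
  [-0.9, -10.1, 7.1, 0, 0, -36],
])

```text
clock: 9.65
eef_pos: [570.1, -153.1, 162.7]
tool_rot: [3.139, -0.0, 1.155]
force: [0.2, -0.6, 0.7]
width: -0.0
```

Request:
move_arm([
  [0.1, -0.6, 0, 0, 0, -3],
  [0.2, -1.2, 0, 0, 0, -6],
  [0.3, -1.9, 0, 0, 0, -9],
  [0.3, -2.5, 0, 0, 0, -12],
  [0.3, -3.1, 0, 0, 0, -15],
  [0.2, -3.7, 0, 0, 0, -18],
  [0.2, -4.3, 0, 0, 0, -21],
  [0.1, -4.9, 0, 0, 0, -24],
  [-0.1, -5.5, 0, 0, 0, -27],
  [-0.2, -5.8, 0, 0, 0, -28],
  [-0.2, -5.8, 0, 0, 0, -28],
])

```text
clock: 10.75
eef_pos: [523.6, -131.0, 163.6]
tool_rot: [3.124, 0.003, 1.643]
force: [14.1, 1.0, -8.6]
width: -0.2
```

```bash
python3 - <<'E'
from h import *
s=ctrl.read_state();print(s["eef_pos"],s["tool_rot"],s["force"])
a=eyes.get_image("scene")[:,:,::-1];b=eyes.get_image("side")[:,:,::-1]
f=lambda i,x,y,w,h:cv2.resize(i[y:y+h,x:x+w],(400,300),interpolation=cv2.INTER_CUBIC)
cv2.imwrite("pics/c6.png",np.hstack([f(a,190,110,160,120),f(b,320,150,133,100)]))
E
```

```text
[ 523.60073562 -130.98762624  163.61182118] [3.12423781e+00 2.65104229e-03 1.64252761e+00] [14.12106688  0.96667249 -8.55471597]
```

View pics/c6.png

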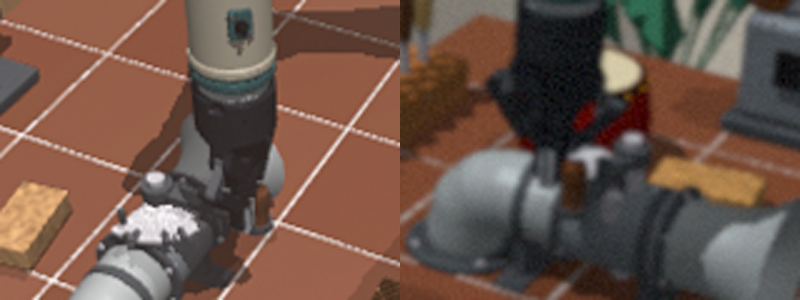

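14 N × 0.12 m is well above the 0.9 N m ridge, so the lever is at its stop. I'll back off, lift and check.

Request:
move_arm([
  [0, 2, 0, 0, 0, 0],
  [0, 4, 0, 0, 0, 0],
  [0, 5, -3, 0, 0, 0],
  [0, 5, -7, 0, 0, 0],
  [0, 7, -10, 0, 0, 0],
  [3, 11, -10, 0, 0, 0],
  [6, 15, -10, 0, 0, 0],
  [9, 15, -10, 0, 0, 0],
  [13, 15, -10, 0, 0, 0],
  [13, 15, -10, 0, 0, 0],
  [13, 15, -10, 0, 0, 0],
  [13, 15, -10, 0, 0, 0],
])

```text
clock: 12.05
eef_pos: [656.2, 7.1, 262.0]
tool_rot: [3.141, 0.001, 1.639]
force: [-0.3, -1.3, -0.1]
width: -0.1
```

```bash
python3 - <<'E'
from h import *
s=ctrl.read_state();print(s["eef_pos"],s["force"],s["qd"])
a=eyes.get_image("scene")[:,:,::-1];b=eyes.get_image("side")[:,:,::-1]
cv2.imwrite("pics/scene9.png",a)
f=lambda i,x,y,w,h:cv2.resize(i[y:y+h,x:x+w],(400,300),interpolation=cv2.INTER_CUBIC)
cv2.imwrite("pics/c7.png",np.vstack([np.hstack([f(a,370,180,160,120),f(a,190,110,160,120)]),np.hstack([f(b,0,0,640,480),f(b,320,150,133,100)])]))
print(*[proj("scene",(499+120*np.cos(t),-247+120*np.sin(t),196)).round(1) for t in np.radians([85,90,93,96])])
d=np.abs(a.astype(int)-cv2.imread("pics/scene0.png")).max(2)
for n,(x,y,w,h) in dict(rod=(450,325,90,80),drum=(125,185,65,70),flag=(265,285,37,60),fish=(300,265,30,45),comb=(325,215,35,40),cup=(485,295,40,40),block=(180,180,40,40)).items():print(n,(d[y:y+h,x:x+w]>40).mean().round(3))
E
```

```text
[656.24527196   7.14373312 262.04583703] [-0.34382675 -1.33395801 -0.12187875] [ 0.01832199  0.00455746  0.00709086 -0.00206748 -0.0037458  -0.00155237
  0.00039556]
[289.6 187.5] [291.8 185. ] [293.  183.5] [294.  181.9]
rod 0.0
drum 0.0
flag 0.0
fish 0.0
comb 0.0
cup 0.0
block 0.0
```

View pics/c7.png

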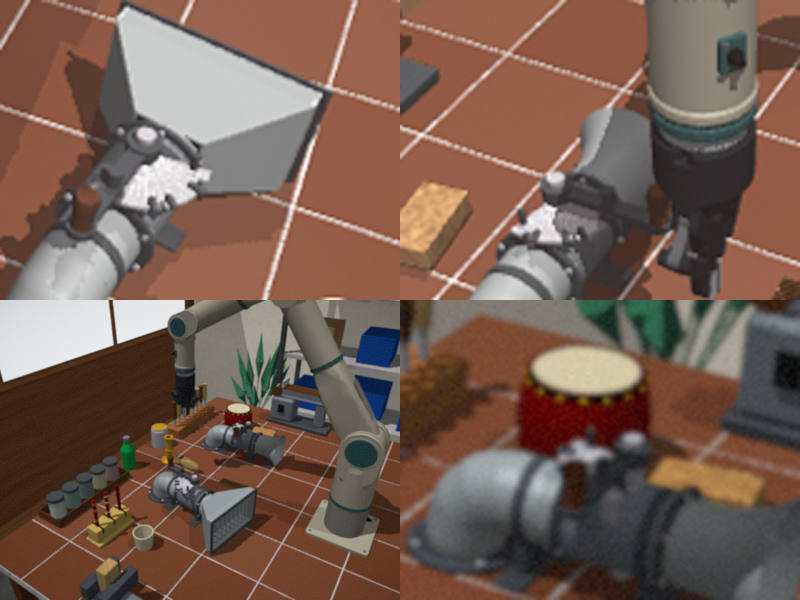

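The sanding grip's top is at scene (293,184), i.e. about 93° in the world frame, which is the shut stop. The carving lever lies along its duct, and none of the loose things has moved. Handing in.

```bash
python3 -c "
from cell import ctrl
print(ctrl.finish_job())"
```

```text
the job is handed in; nothing more can be done
None
```

Both dampers are switched over, and I handed the job in at about 12 s of the 53 s allowed. I pushed each lever's wooden grip from the side with shut fingertips: first the rectangular hood's lever from shut to its open stop, then the bell-mouthed hood's from about 64° open to shut.

- **Carving lever:** a nudge at the end stalled against the stop at about 10 N. The grip in the last pictures is within about 3 px of the predicted fully open position.
- **Sanding lever:** the push ended at 14 N, well above what a ridge needs. The grip in the last picture matches the shut position, though that position is only known to a few degrees from my estimate of the duct's direction.
- **Bench and arm:** the scene camera shows no change at any of the seven loose things since the start. The arm ended clear of everything, with about 1 N on the wrist. None of my checks failed or disagreed.

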